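Hang the stave gauge on the free branch of the gauge tree

ROBOT

A 7-joint arm with a two-finger parallel gripper is mounted at the origin on the work surface. World frame = base frame: x ahead of the robot, y to its left, z up, the work surface at z = 0. Lengths are in m, angles in rad, forces in N, time in s.
With the tool pointing down it reaches from about 0.35 to 0.9 m from the base axis. Payload 8.1 kg.
Tool frame: the origin (TCP) lies at the centre of the arm's flange, where the gripper is bolted on; the fingertips stand 178 mm ahead of it and the grasp point (between the pads) lies 159 mm ahead of it; x points along the fingers, z is the direction in which the jaws open and shut, and the axes are right-handed (so a half turn about x gives the same grasp; the last joint's range is limited). The gripper opens to 92 mm and grips with 3 to 60 N. Pads are 19 mm wide; open, the fingers measure 130 mm over their backs; the gripper's body (75 mm by 190 mm) begins 47 mm behind the grasp point.
Start: joints at [1.236, 0.434, 0.025, 1.573, -0.012, 1.134, -0.075], TCP at [0.144, -0.608, 0.405] pointing down, gripper open.
Joint ranges: [-2.62, 2.62], [-0.44, 2.09], [-1.27, 1.32], [0.08, 2.57], [-1.32, 4.46], [0.12, 2], [-2.74, 2.74]. Speed limits (rad/s): [2.22, 2.22, 3.01, 3.01, 3.14, 3.14, 3.14].

INTERFACE

Orientations are given as a rotation vector (axis times angle).
In Python, from cell import arm, get_image, search_frame, pinpoint gives the robot as it stands.
- The arm moves only by the tool arm_command, never from a script. Its argument "motion" is a list of rows, each a list of 7 numbers: the finger opening in mm, from 0 to 91.8, then the shift along the tool's x, y, z in mm, then the turn, a rotation vector about the tool's x, y, z in degrees. In form: [[fingers, x, y, z, ax, ay, az], ...]. A call has 1 to 5 rows; each row shifts and turns the commanded pose from where the row before left it, along the tool's axes as they then stand; what a row does not reach is not made up. A row lasts 1/8 s, in which the tool goes at most 62.5 mm and 10.7 degrees, less where a joint would pass 70% of its speed; a pose out of reach is approached as far as the arm can. A call with a gripper value outside its range is refused whole. The fingers move at their own pace and stop on an object; "newtons" is the grip in N (left out, the last holds). Time passes only in rows, so rows that do not move let the fingers close. It gives the time, the measured TCP pose, the force and the opening at its end, in the units of the state.
- arm.observe(): the state, without advancing time (a new reading comes with each control period).
- get_image(name): name is "side" or "top"; returns a dict with "frame" (480x640x3 uint8, red, green, blue), "range_z" (480x640 float32, m along the optical axis (not along the pixel's ray), 0 where there is no reading), "K" (3x3 intrinsics, pixels), "distortion" ([k1, k2, p1, p2, k3] as OpenCV has them; the pictures are not rectified), "origin" and "rotation" of the camera in the world. Camera axes: x right, y down, z forward; pixel columns grow to the right and rows downward; lengths in m; the calibration is good to about 2 mm. A picture is of the moment at which its call begins.
- arm.sign_off(): hands the job in, once; it reports no verdict.
Trained networks look in the newest picture that a camera, given by its name, has taken for a name from the list of things; names that differ only in an ending like _2 or _b are one class to them, and where a whole thing is asked for, a point or a joint stands for the part that bears it (a point fixed in the world has none). Each returns a list of dicts, best first, with "p" (0 to 1); they miss things now and then, are a little off and sometimes report something else, mostly with a low value. They report only what shows in the picture. A call takes as long as a camera call.
- search_frame(camera, target): "point" ([x, y, z] in m, in world coordinates, good to about 4 mm: the middle of the surface that is visible of it).
- pinpoint(camera, target): "point" ([x, y, z] in m, in world coordinates, good to about 4 mm: a listed point, or the origin of a listed thing).
The state is a dict: "clock": time; "joints": joint angles; "dq": joint speeds; "joint_efforts": joint torques, N m; "position": TCP position; "ee_rot": TCP orientation; "force": force on the tool from outside, world axes, zero at the start; "ft_torque": the same for the moment, N m; "width": opening from 0.0 (shut) to 1.0 (fully open).
Only numpy, scipy, OpenCV 4.12 (cv2) and the standard library are available. Lean on these libraries where they do the work, as an engineer would, in place of code of your own. Each camera call takes 0.05 s, during which the arm holds its last target. There are 200 camera calls.

TASK

Turn the gauge tree until its free branch points to the front, over the steel pointer on its foot. Then take the wooden gauge with the eye out of its slotted holder and hang it on that branch: slide its eye along the rod over the tooth, press it gently back against the sprung sleeve (with less than 15 N), lower it behind the tooth until it rests on the rod, and let go. Leave everything else on the bench where it is.

Things in the scene. Friction and masses are not known exactly. Their poses are not given: they have to be found in the camera images.
- gauge_mid (a point): Centre (half-way up) of the loose wooden gauge, an upright board 10 mm thick (x axis = face normal), 60 mm wide (y), 120 mm high (z up), about 90 g. The 42 mm above its eye are solid: grip there across the thickness. Either face may lead on to the branch.
- gauge_eye (a point): Centre of the gauge's rectangular through eye, 14 mm wide (y) and 20 mm high (z), 8 mm above gauge_mid: its top edge is 18 mm above gauge_mid, its lower edge 2 mm below gauge_mid.
- holder_top (a point): Centre of the top of the fixed dark wooden holder, 40 mm above the bench, 70 x 230 mm. Two slots in a row along its y axis, 103 mm apart, each 12 mm across (x), 65 mm long, 30 mm deep; the gauge stands in either one, a lower plain board without eye in the other. Lift straight up.
- hub (a point): Point on the tree's vertical axis at the height of the branches' centre lines (190 mm above the bench). Turns with the tree: -x points along the free branch, z up. Hub radius 30 mm, top 24 mm above. Four branches at 90 degrees; three carry fixed gauges (up to 45 mm either side of the branch, 85 to 105 mm from the axis, up to 30 mm above this point).
- branch_mid (a point): Free branch: level 8 mm steel rod. This is its nominal point 100 mm out from hub, at the hub-side face of its tooth (5 mm long, top 9 mm above the centre line, 8 mm sloped front); the rod tip is nominally 35 mm farther out. CAUTION: the rod's clamped length differs: true tip, tooth and sleeve all lie up to 10 mm nearer or farther than this says. Find the sleeve by touch.
- sleeve_face (a point): Nominal front of the round sprung sleeve (24 mm diameter) on the free branch at rest: 94 mm from hub, 6 mm hubward of the tooth (true place up to 10 mm off, with the tooth). Spring 3 N at the start, 0.5 N more per mm, hard stop at 8 mm. The hung gauge (eye's top edge on the rod, gauge_mid 14 mm below hub) keeps it 4 mm back: press about 5 mm, then lower.
- tree (a joint): Turn of the tree, rad, counter-clockwise from above positive; 0 when the free branch is right over the pointer of the foot; starts at 0.7 to 1.9. It turns either way with some friction (about 1 N at a branch end) and stays where it is left. Push a branch sideways or lead it round.
- stand: The tree's fixed round foot, 170 mm diameter, 22 mm high, carrying the tree; origin on the bench at the tree's axis. Its -x axis is its front, marked by a steel pointer bar reaching 120 mm from the axis.
- gauge: The same loose gauge, origin under the centre of its lower edge, 60 mm below gauge_mid.
- blank: Plain wooden board without eye, 10 x 60 x 85 mm, in the other slot of the holder; origin under its centre. A bystander, to be left alone.
- hoop: Steel hoop 124 mm across, 22 mm high, lying; origin under its centre. A bystander, to be left alone.
- bung: Light wooden bung, 48 mm across, 34 mm high; origin under its centre. A bystander, to be left alone.
- bung2: Darker wooden bung, 48 mm across, 34 mm high; origin under its centre. A bystander, to be left alone.
- brush: Brush lying on the bench; origin under its middle. A bystander, to be left alone.

How it is judged:
By the outcome, as a careful person would: the job done as asked, in the order asked, and still so for the second after the job is handed in, with the robot touching nothing.
It also fails if it takes over 72 s, if anything falls off the work surface, if the arm or the gripper's body presses on something with over 40 N, if the wrist force passes 120 N, or if a joint passes its speed limit or range.

## Working session

There is one attempt and no reset: what is moved stays moved. The work goes in short steps, Python scripts to look and compute and a tool call to move; the robot and the scene stay as the last step left them, time stands still between calls to the robot, and variables do not carry over. Pictures are saved under pics/ and viewed, about 8 in all and at most 12, crops included, and the job is handed in when it is done.

Besides the shell and the picture viewer there is one more tool, called after "Request:" in YAML: its name, and indented under it one key for each argument. arm_command: Moves the arm, as the interface text tells. Its arguments: {"type":"object","properties":{"motion":{"type":"array"},"newtons":{"type":"number"}},"required":["motion"]}

```bash
mkdir -p pics; ls; python3 - <<'E'
from cell import arm,get_image,search_frame,pinpoint
import cv2,numpy as np
s=arm.observe(); print({k:np.round(v,3).tolist() for k,v in s.items()})
for c in("top","side"):
    i=get_image(c); cv2.imwrite(f"pics/{c}0.png",i["frame"][:,:,::-1])
    print(c,np.round(i["origin"],3),np.round(i["rotation"],2).tolist(),i["K"][0][0])
    for t in("gauge_mid","gauge_eye","holder_top","hub","branch_mid","sleeve_face","stand","gauge","blank","hoop","bung","bung2","brush"):
        print(t,[(np.round(d["point"],3).tolist(),round(d["p"],2)) for d in pinpoint(c,t)[:2]])
E
```

```text
pics
{'clock': 0.0, 'joints': [1.236, 0.435, 0.025, 1.574, -0.012, 1.134, -0.075], 'dq': [-0.0, 0.001, 0.0, 0.001, -0.0, 0.001, -0.0], 'joint_efforts': [0.001, -66.786, 0.985, -31.446, -0.061, 0.043, 0.0], 'position': [0.143, -0.608, 0.404], 'ee_rot': [1.038, 1.311, -1.036], 'force': [-0.579, 0.019, -0.89], 'ft_torque': [0.011, 0.045, 0.003], 'width': 1.0}
top [0.375 0.021 1.226] [-2.11, 2.15, -0.16] 470.07404318076567
gauge_mid [([0.522, -0.19, 0.069], 0.65)]
gauge_eye [([0.527, -0.188, 0.08], 0.5)]
holder_top [([0.512, -0.236, 0.038], 0.66)]
hub [([0.635, 0.158, 0.196], 0.71)]
branch_mid [([0.621, 0.062, 0.188], 0.73)]
sleeve_face [([0.62, 0.067, 0.189], 0.76)]
stand [([0.634, 0.16, -0.002], 0.76), ([0.62, 0.06, 0.185], 0.73)]
gauge [([0.522, -0.184, 0.012], 0.63)]
blank [([0.509, -0.288, 0.007], 0.56)]
hoop []
bung [([0.446, -0.032, 0.004], 0.73), ([0.414, 0.33, 0.001], 0.59)]
bung2 [([0.446, -0.032, 0.004], 0.73), ([0.414, 0.33, 0.001], 0.59)]
brush [([0.519, 0.423, -0.0], 0.63), ([0.514, -0.237, 0.04], 0.55)]
side [-0.033  0.727  1.154] [-0.9, 2.58, -0.95] 621.4147208743523
gauge_mid [([0.521, -0.191, 0.07], 0.56)]
gauge_eye []
holder_top [([0.511, -0.237, 0.041], 0.63), ([0.444, -0.037, -0.001], 0.47)]
hub [([0.63, 0.16, 0.192], 0.75)]
branch_mid [([0.624, 0.062, 0.192], 0.89)]
sleeve_face [([0.62, 0.061, 0.188], 0.92)]
stand [([0.63, 0.159, -0.002], 0.73), ([0.518, -0.189, 0.078], 0.69)]
gauge [([0.523, -0.191, 0.006], 0.87)]
blank [([0.505, -0.291, 0.003], 0.75)]
hoop [([0.667, -0.16, -0.0], 0.75), ([0.635, 0.157, -0.004], 0.19)]
bung [([0.443, -0.036, -0.002], 0.88), ([0.411, 0.329, -0.002], 0.85)]
bung2 [([0.443, -0.036, -0.002], 0.88), ([0.411, 0.329, -0.002], 0.85)]
brush [([0.515, 0.417, -0.0], 0.8)]
```

View pics/top0.png

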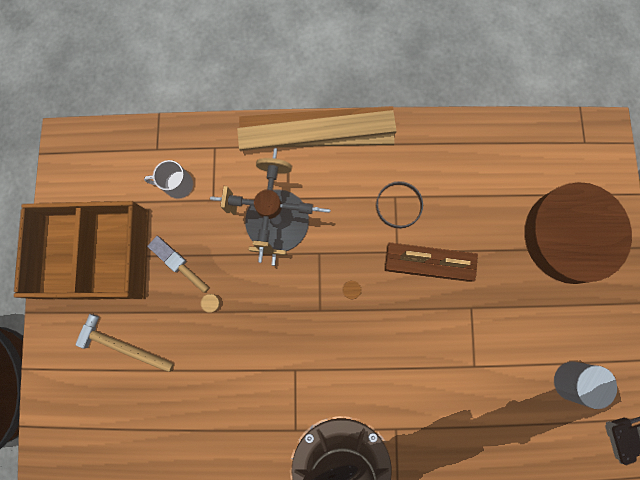

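View pics/side0.png

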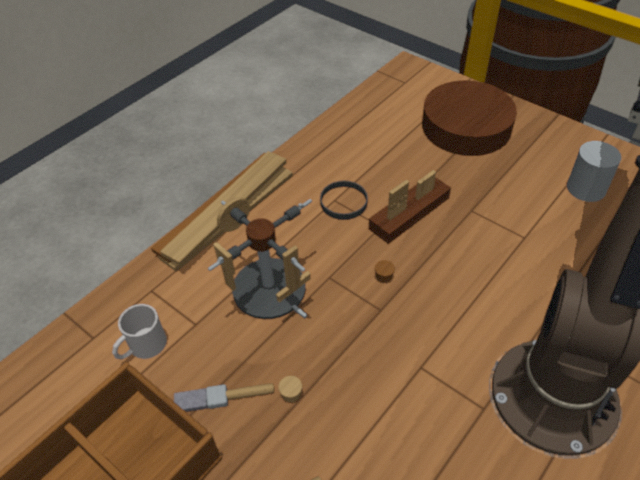

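Top view: hub at about (267,203), free branch pointing right with tip at (329,210), and the other three branches carrying gauges. Holder at (430,262) with the gauge in its left slot. The foot's pointer is near (264,262), and in the side view near (305,313). I'll measure it more closely next.

```bash
cat > h.py <<'E'
import cv2,numpy as np
from cell import arm,get_image,search_frame,pinpoint
def onplane(i,px,z):
    u=cv2.undistortPoints(np.array(px,float).reshape(-1,1,2),np.array(i["K"]),np.array(i["distortion"])).reshape(-1,2)
    R=np.array(i["rotation"],float)
    if R.shape!=(3,3): R=cv2.Rodrigues(R)[0]
    d=np.c_[u,np.ones(len(u))]@R.T; o=np.array(i["origin"])
    return o+d*((z-o[2])/d[:,2])[:,None]
def cloud(i):
    v,u=np.mgrid[:480,:640]; r=np.array(i["range_z"]).ravel(); px=np.c_[u.ravel(),v.ravel()].astype(float)
    n=cv2.undistortPoints(px.reshape(-1,1,2),np.array(i["K"]),np.array(i["distortion"])).reshape(-1,2)
    R=np.array(i["rotation"],float)
    if R.shape!=(3,3): R=cv2.Rodrigues(R)[0]
    P=(np.c_[n,np.ones(len(n))]*r[:,None])@R.T+np.array(i["origin"])
    P[r==0]=np.nan
    return P.reshape(480,640,3)
E
python3 - <<'E'
from h import *
out=[]
for c,(x0,y0,w,h) in {"top":(200,140,140,135),"side":(190,180,140,145)}.items():
    i=get_image(c); f=i["frame"][y0:y0+h,x0:x0+w,::-1]
    out.append(cv2.resize(f,(400,560 if 0 else int(400*h/w)),interpolation=cv2.INTER_CUBIC))
    P=cloud(i); 
    def sel(lo,hi): 
        m=np.all((P>lo)&(P<hi),axis=2); return P[m]
    b=sel([.585,-.01,.178],[.655,.115,.206]) # free branch
    print(c,"branch n",len(b),"ymin",np.sort(b[:,1])[:4])
    bb=b[(b[:,1]<.115)]; vx=np.polyfit(bb[:,1],bb[:,0],1); print("fit x=",vx,"z",np.median(b[:,2]))
    hb=sel([.59,.12,.209],[.67,.2,.222]); print("hub top centre",cv2.minEnclosingCircle(hb[:,:2].astype(np.float32)),np.median(hb[:,2]))
    g=sel([.49,-.24,.122],[.56,-.14,.14]); 
    print("gauge top",len(g)); 
    if len(g)>4: print(cv2.minAreaRect(g[:,:2].astype(np.float32)),g.mean(0))
    ht=sel([.44,-.37,.034],[.58,-.1,.046]); print("holder",cv2.minAreaRect(ht[:,:2].astype(np.float32)))
    bl=sel([.47,-.35,.088],[.55,-.24,.102]); print("blank top",cv2.minAreaRect(bl[:,:2].astype(np.float32)))
h=max(o.shape[0] for o in out)
out=[cv2.copyMakeBorder(o,0,h-o.shape[0],0,0,cv2.BORDER_CONSTANT) for o in out]
cv2.imwrite("pics/tree1.png",np.hstack(out))
E
```

```text
top branch n 266 ymin [0.01847457 0.01851382 0.02069455 0.02073489]
fit x= [0.11432802 0.61216792] z 0.1965913002029367
hub top centre ((0.6318525075912476, 0.1601705104112625), 0.029034782201051712) 0.2120037227410978
gauge top 117
((0.5214189887046814, -0.18645218014717102), (0.05924508348107338, 0.010540717281401157), 81.84724426269531) [ 0.52109305 -0.18612636  0.12938714]
holder ((0.5139752626419067, -0.2378147840499878), (0.23126080632209778, 0.07096631824970245), 81.66336059570312)
blank top ((0.5064088106155396, -0.28950902819633484), (0.059076372534036636, 0.010818986222147942), 82.06101989746094)
side branch n 298 ymin [0.01795174 0.01830486 0.01898795 0.01932052]
fit x= [0.10691295 0.6098668 ] z 0.194455473131801
hub top centre ((0.6294443607330322, 0.15867669880390167), 0.028777193278074265) 0.21143788106354866
gauge top 111
((0.519570529460907, -0.18881124258041382), (0.06112584099173546, 0.013267481699585915), 81.45923614501953) [ 0.5188063  -0.18853218  0.12798772]
holder ((0.5116481781005859, -0.24026021361351013), (0.2361823171377182, 0.0738963633775711), 81.42652893066406)
blank top ((0.504588782787323, -0.29089832305908203), (0.06536050885915756, 0.01342442911118269), 82.96809387207031)
```

View pics/tree1.png

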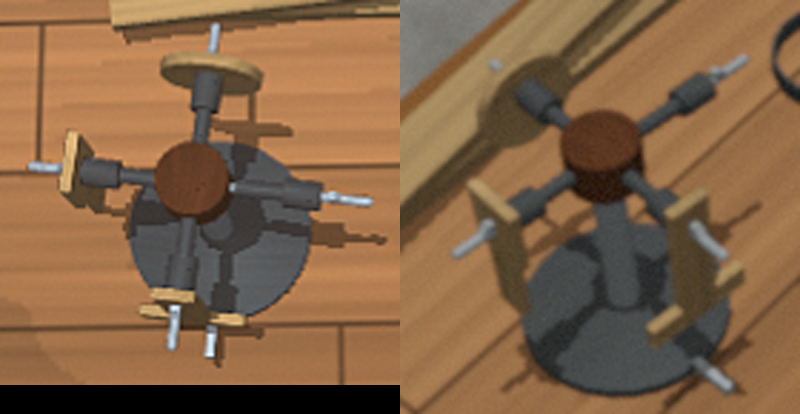

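```bash
python3 - <<'E'
from h import *
from scipy.spatial.transform import Rotation as R
hub=np.array([.6306,.1594])
for c,(x0,y0,w) in {"top":(200,140,140),"side":(190,180,140)}.items():
    i=get_image(c); P=cloud(i); k=400/140
    px=np.array([(210,354),(210,328)] if c=="top" else [(326,384),(298,361)])/k+[x0,y0]
    for z in(.012,.022): 
        q=onplane(i,px,z)[:,:2]; print(c,z,q.round(4).tolist(),[np.degrees(np.arctan2(*(a-hub)[::-1])).round(1) for a in q])
    f=i["frame"].astype(int); sat=f.max(2)-f.min(2)
    m=(np.linalg.norm(P[:,:,:2]-hub,axis=2)>.087)&(np.linalg.norm(P[:,:,:2]-hub,axis=2)<.13)&(P[:,:,2]>.006)&(P[:,:,2]<.05)&(sat<35)&(f.mean(2)>110)
    q=P[m]; print("pointer pts",len(q),q.mean(0).round(4),np.degrees(np.arctan2(*(q.mean(0)[:2]-hub)[::-1])))
s=arm.observe(); print(R.from_rotvec(s["ee_rot"]).as_matrix().round(3).tolist(),s["position"])
E
```

```text
top 0.012 [[0.5164, 0.1675], [0.5403, 0.1675]] [np.float64(176.0), np.float64(174.9)]
top 0.022 [[0.5152, 0.1663], [0.5389, 0.1663]] [np.float64(176.6), np.float64(175.7)]
pointer pts 29 [0.5285 0.1676 0.011 ] 175.43046579981586
side 0.012 [[0.5152, 0.1683], [0.5464, 0.1655]] [np.float64(175.6), np.float64(175.9)]
side 0.022 [[0.5104, 0.1732], [0.5413, 0.1704]] [np.float64(173.4), np.float64(173.0)]
pointer pts 35 [0.5252 0.1666 0.0097] 176.0788807169624
[[0.0, 0.973, 0.23], [-0.0, 0.23, -0.973], [-1.0, -0.0, 0.0]] [ 0.14358289 -0.60829631  0.40473128]
```

```bash
cat >> h.py <<'E'
from scipy.spatial.transform import Rotation as Rot
def plan(tgt,n,fing,start=None):
    """tgt: TCP x,y,z (m), world angle of tool z (deg). rows rounded, tool kept pointing down."""
    if start is None:
        s=arm.observe(); M=Rot.from_rotvec(s["ee_rot"]).as_matrix(); p=np.array(s["position"])
        a=np.degrees(np.arctan2(M[1,2],M[0,2]))
    else: p,a=np.array(start[:3]),start[3]
    rows=[]; 
    for k in range(n):
        d=(np.array(tgt[:3])-p)/(n-k); da=(tgt[3]-a)/(n-k)
        t=np.radians(a); z=np.array([np.cos(t),np.sin(t),0]); x=np.array([0,0,-1.]); y=np.cross(z,x)
        r=np.round([d@x*1e3,d@y*1e3,d@z*1e3,-da],1)
        p=p+(r[0]*x+r[1]*y+r[2]*z)/1e3; a-=r[3]
        rows.append([fing,*map(float,r[:3]),float(r[3]),0,0])
    for k in range(0,n,5): print(rows[k:k+5])
    return (*p,a)
def state():
    s=arm.observe(); M=Rot.from_rotvec(s["ee_rot"]).as_matrix()
    print("t",round(s["clock"],2),"pos",np.round(s["position"],4),"zang",np.degrees(np.arctan2(M[1,2],M[0,2])).round(2),"xaxis",M[:,0].round(3),"F",np.round(s["force"],2),"w",round(s["width"],3))
E
python3 - <<'E'
from h import *
plan((.615,.029,.425,-6.3),20,60)
E
```

```text
[[60, -1.0, 30.3, -25.6, -3.5, 0, 0], [60, -1.0, 31.8, -23.7, -3.5, 0, 0], [60, -1.0, 33.2, -21.7, -3.5, 0, 0], [60, -1.0, 34.4, -19.7, -3.5, 0, 0], [60, -1.0, 35.5, -17.5, -3.5, 0, 0]]
[[60, -1.0, 36.6, -15.3, -3.5, 0, 0], [60, -1.0, 37.4, -13.1, -3.5, 0, 0], [60, -1.0, 38.1, -10.7, -3.5, 0, 0], [60, -1.0, 38.7, -8.4, -3.5, 0, 0], [60, -1.0, 39.2, -6.0, -3.5, 0, 0]]
[[60, -1.0, 39.5, -3.6, -3.5, 0, 0], [60, -1.0, 39.6, -1.2, -3.5, 0, 0], [60, -1.0, 39.6, 1.2, -3.6, 0, 0], [60, -1.0, 39.5, 3.7, -3.5, 0, 0], [60, -1.0, 39.2, 6.1, -3.6, 0, 0]]
[[60, -1.1, 38.7, 8.6, -3.5, 0, 0], [60, -1.0, 38.1, 10.9, -3.6, 0, 0], [60, -1.1, 37.3, 13.3, -3.5, 0, 0], [60, -1.0, 36.5, 15.5, -3.6, 0, 0], [60, -1.1, 35.4, 17.7, -3.5, 0, 0]]
```

Request:
arm_command:
  motion:
    - [60,-1,30,-26,-3.5,0,0]
    - [60,-1,32,-24,-3.5,0,0]
    - [60,-1,33,-22,-3.5,0,0]
    - [60,-1,34,-20,-3.5,0,0]
    - [60,-1,36,-17,-3.5,0,0]
  newtons: 6

```text
clock: 2.22
position: [0.2617, -0.4471, 0.41]
ee_rot: [0.803, 1.417, -0.804]
force: [0.8, -0.8, -0.4]
width: 0.658
```

Request:
arm_command:
  motion:
    - [60,-1,37,-15,-3.5,0,0]
    - [60,-1,37,-13,-3.5,0,0]
    - [60,-1,38,-11,-3.5,0,0]
    - [60,-1,39,-8,-3.5,0,0]
    - [60,-1,39,-6,-3.5,0,0]

```text
clock: 2.85
position: [0.3799, -0.2883, 0.415]
ee_rot: [0.568, 1.495, -0.568]
force: [0.9, -0.5, -0.4]
width: 0.653
```

Request:
arm_command:
  motion:
    - [60,-1,39,-4,-3.5,0,0]
    - [60,-1,40,-1,-3.5,0,0]
    - [60,-1,40,1,-3.5,0,0]
    - [60,-1,39,4,-3.5,0,0]
    - [60,-1,39,6,-3.5,0,0]

```text
clock: 3.48
position: [0.4975, -0.1292, 0.42]
ee_rot: [0.33, 1.545, -0.33]
force: [0.5, -0.2, 0.4]
width: 0.655
```

```bash
python3 - <<'E'
from h import *
state()
s=plan((.615,.029,.425,-6.3),5,50)
s=plan((.615,.029,.356,-6.3),3,50,s)
E
```

```text
t 3.48 pos [ 0.4975 -0.1292  0.42  ] zang -24.13 xaxis [ 0. -0. -1.] F [ 0.48 -0.23  0.39] w 0.655
[[50, -1.0, 38.5, 8.5, -3.6, 0, 0], [50, -1.0, 37.9, 10.9, -3.6, 0, 0], [50, -1.0, 37.1, 13.3, -3.5, 0, 0], [50, -1.0, 36.2, 15.5, -3.6, 0, 0], [50, -1.0, 35.2, 17.7, -3.5, 0, 0]]
[[50, 23.0, 0.0, 0.0, -0.0, 0, 0], [50, 23.0, 0.0, 0.0, -0.0, 0, 0], [50, 23.0, 0.0, 0.0, -0.0, 0, 0]]
```

Request:
arm_command:
  motion:
    - [50,-1,38.5,8.5,-3.6,0,0]
    - [50,-1,38,11,-3.6,0,0]
    - [50,-1,37,13,-3.5,0,0]
    - [50,-1,36,15.5,-3.6,0,0]
    - [50,-1,35,18,-3.5,0,0]

```text
clock: 4.1
position: [0.6153, 0.0283, 0.4248]
ee_rot: [0.087, 1.569, -0.087]
force: [0.5, -0.7, -0.2]
width: 0.544
```

Request:
arm_command:
  motion:
    - [50,23,0,0,0,0,0]
    - [50,23,0,0,0,0,0]
    - [50,23,0,0,0,0,0]
    - [50,0,0,0,0,0,0]

```text
clock: 4.6
position: [0.6141, 0.027, 0.3541]
ee_rot: [0.088, 1.572, -0.089]
force: [-0.4, -1.1, 0.2]
width: 0.544
```

```bash
python3 - <<'E'
from h import *
state()
i=get_image("side"); f=i["frame"][160:330,170:370,::-1]
cv2.imwrite("pics/s2.png",cv2.resize(f,None,fx=3,fy=3,interpolation=cv2.INTER_CUBIC))
E
```

```text
t 4.6 pos [0.6141 0.027  0.3541] zang -6.43 xaxis [-0.003 -0.    -1.   ] F [-0.45 -1.09  0.2 ] w 0.544
```

View pics/s2.png

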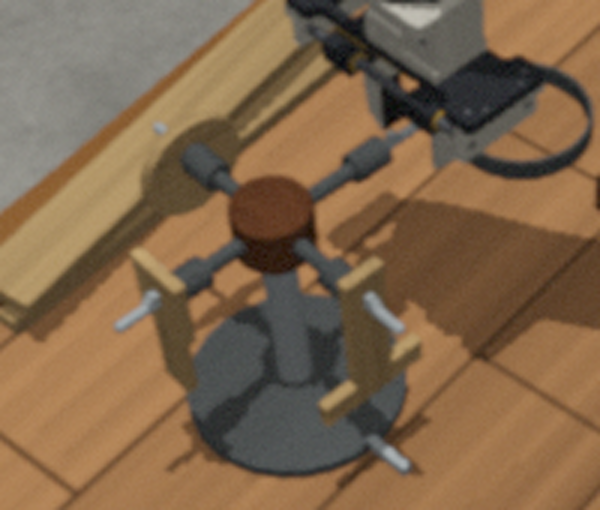

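The rod (tip near crop (412,130)) lies between the open fingers, so I'm closing gently.

Request:
arm_command:
  motion:
    - [0,0,0,0,0,0,0]
    - [0,0,0,0,0,0,0]
    - [0,0,0,0,0,0,0]
    - [0,0,0,0,0,0,0]
  newtons: 5

```text
clock: 5.15
position: [0.6146, 0.0274, 0.356]
ee_rot: [0.088, 1.569, -0.088]
force: [0.8, -0.6, -0.1]
width: 0.16
```

```bash
cat >> h.py <<'E'
def arc(hub,r,ang0,ang1,n,fing,start,z):
    """lead grasp along an arc: branch angle ang0->ang1, tool z = branch angle + 90 - 360"""
    s=start
    for k in range(1,n+1,1):
        a=ang0+(ang1-ang0)*k/n; t=np.radians(a)
        s=plan((hub[0]+r*np.cos(t),hub[1]+r*np.sin(t),z,a-270),1,fing,s)
    return s
E
python3 - <<'E'
from h import *
state()
s=arm.observe(); p=np.array(s["position"]); d=p[:2]-[.6306,.1594]; r=np.linalg.norm(d); a=np.degrees(np.arctan2(d[1],d[0]))+360; print(r,a)
arc([.6306,.1594],r,a,175.8,15,0,(*p,a-270),p[2])
E
```

```text
t 5.15 pos [0.6146 0.0274 0.356 ] zang -6.43 xaxis [ 0. -0. -1.] F [ 0.83 -0.56 -0.07] w 0.16
0.1329572218286462 263.0990063693131
[[0, 0.0, 0.7, -13.5, 5.8, 0, 0]]
[[0, 0.0, 0.7, -13.5, 5.8, 0, 0]]
[[0, 0.0, 0.7, -13.4, 5.9, 0, 0]]
[[0, 0.0, 0.6, -13.5, 5.8, 0, 0]]
[[0, 0.0, 0.7, -13.5, 5.8, 0, 0]]
[[0, 0.0, 0.7, -13.5, 5.8, 0, 0]]
[[0, 0.0, 0.7, -13.5, 5.8, 0, 0]]
[[0, 0.0, 0.7, -13.5, 5.9, 0, 0]]
[[0, 0.0, 0.7, -13.4, 5.8, 0, 0]]
[[0, 0.0, 0.7, -13.5, 5.8, 0, 0]]
[[0, 0.0, 0.6, -13.5, 5.8, 0, 0]]
[[0, 0.0, 0.7, -13.5, 5.8, 0, 0]]
[[0, 0.0, 0.7, -13.5, 5.9, 0, 0]]
[[0, 0.0, 0.7, -13.5, 5.8, 0, 0]]
[[0, 0.0, 0.7, -13.4, 5.8, 0, 0]]
```

Request:
arm_command:
  motion:
    - [0,0,0,0,0,0,0]
    - [0,0,0,0,0,0,0]
    - [0,0,0,0,0,0,0]

```text
clock: 5.52
position: [0.6147, 0.0274, 0.3558]
ee_rot: [0.088, 1.569, -0.088]
force: [0.2, 1.1, 1.5]
width: 0.085
```

Request:
arm_command:
  motion:
    - [0,0,0.7,-13.5,5.8,0,0]
    - [0,0,0.7,-13.5,5.8,0,0]

```text
clock: 5.78
position: [0.5883, 0.0334, 0.3559]
ee_rot: [0.25, 1.555, -0.249]
force: [2.9, 3.0, -0.0]
width: 0.083
```

Request:
arm_command:
  motion:
    - [0,0,0.7,-13.5,5.8,0,0]
    - [0,0,0.7,-13.5,5.8,0,0]
    - [0,0,0.7,-13.5,5.8,0,0]
    - [0,0,0.7,-13.5,5.8,0,0]
    - [0,0,0.7,-13.5,5.8,0,0]

```text
clock: 6.4
position: [0.5324, 0.0703, 0.356]
ee_rot: [0.645, 1.471, -0.641]
force: [6.0, 3.9, -2.9]
width: 0.084
```

Request:
arm_command:
  motion:
    - [0,0,0.7,-13.5,5.8,0,0]
    - [0,0,0.7,-13.5,5.8,0,0]
    - [0,0,0.7,-13.5,5.8,0,0]
    - [0,0,0.7,-13.5,5.8,0,0]
    - [0,0,0.7,-13.5,5.8,0,0]

```text
clock: 7.02
position: [0.5011, 0.1286, 0.3563]
ee_rot: [1.033, 1.311, -1.027]
force: [7.1, 0.1, -2.9]
width: 0.085
```

```bash
python3 - <<'E'
from h import *
state()
i=get_image("top"); P=cloud(i); hb=P[np.all((P>[.59,.12,.209])&(P<[.67,.2,.222]),axis=2)]
print(cv2.minEnclosingCircle(hb[:,:2].astype(np.float32)))
f=i["frame"][130:290,180:360,::-1]
cv2.imwrite("pics/t3.png",cv2.resize(f,None,fx=3,fy=3,interpolation=cv2.INTER_CUBIC))
E
```

```text
t 7.03 pos [0.5011 0.1286 0.3563] zang -76.23 xaxis [ 0.004  0.001 -1.   ] F [ 7.07  0.13 -2.9 ] w 0.085
((0.6439171433448792, 0.15995901823043823), 0.025926565751433372)
```

View pics/t3.png

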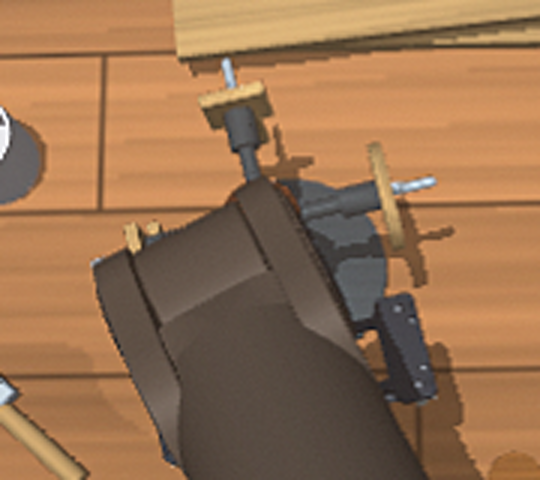

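The tree follows the gripper and the branch is now at about 193°, with roughly 18° still to turn.

Request:
arm_command:
  motion:
    - [0,0,1.4,-13.5,6,0,0]
    - [0,0,1.4,-13.5,6,0,0]
    - [0,0,1.4,-13.5,6,0,0]
    - [0,0,0,0,0,0,0]
    - [0,0,0,0,0,0,0]

```text
clock: 7.7
position: [0.4985, 0.1686, 0.356]
ee_rot: [1.259, 1.177, -1.258]
force: [-3.4, 0.6, 6.6]
width: 0.082
```

```bash
python3 - <<'E'
from h import *
state()
for c in("side","top"):
  get_image(c)
  for t in("hub","branch_mid","sleeve_face","stand"):
    print(c,t,[(np.round(d["point"],3).tolist(),round(d["p"],2)) for d in pinpoint(c,t)[:2]])
E
```

```text
t 7.7 pos [0.4985 0.1686 0.356 ] zang -93.85 xaxis [ 0.  0. -1.] F [-3.36  0.57  6.64] w 0.082
side hub [([0.518, 0.418, -0.0], 0.7), ([0.63, 0.159, 0.19], 0.65)]
side branch_mid []
side sleeve_face []
side stand [([0.632, 0.158, -0.0], 0.71)]
top hub [([0.637, 0.158, 0.195], 0.67)]
top branch_mid []
top sleeve_face [([0.524, -0.189, 0.067], 0.52)]
top stand [([0.633, 0.16, -0.001], 0.63)]
```

Request:
arm_command:
  motion:
    - [45,0,0,0,0,0,0]
    - [45,0,0,0,0,0,0]
    - [45,0,0,0,0,0,0]
    - [45,-20,0,0,0,0,0]
    - [45,-50,0,0,0,0,0]

```text
clock: 8.82
position: [0.4981, 0.168, 0.4244]
ee_rot: [1.257, 1.177, -1.265]
force: [0.1, 0.1, -0.4]
width: 0.488
```

```bash
python3 - <<'E'
from h import *
state()
s=plan((.5205,-.1877,.40,-8.3),15,60)
E
```

```text
t 8.82 pos [0.4981 0.168  0.4244] zang -94.0 xaxis [-0.005 -0.002 -1.   ] F [ 0.1   0.11 -0.43] w 0.488
[[60, 1.6, 3.1, 23.6, -5.7, 0, 0], [60, 1.6, 0.8, 23.7, -5.7, 0, 0], [60, 1.6, -1.6, 23.7, -5.7, 0, 0], [60, 1.6, -3.9, 23.4, -5.7, 0, 0], [60, 1.6, -6.2, 22.9, -5.7, 0, 0]]
[[60, 1.6, -8.5, 22.2, -5.7, 0, 0], [60, 1.6, -10.6, 21.3, -5.7, 0, 0], [60, 1.6, -12.7, 20.1, -5.7, 0, 0], [60, 1.7, -14.6, 18.7, -5.7, 0, 0], [60, 1.6, -16.4, 17.2, -5.7, 0, 0]]
[[60, 1.7, -18.1, 15.5, -5.7, 0, 0], [60, 1.6, -19.5, 13.6, -5.8, 0, 0], [60, 1.7, -20.8, 11.6, -5.7, 0, 0], [60, 1.6, -21.8, 9.4, -5.8, 0, 0], [60, 1.7, -22.6, 7.2, -5.7, 0, 0]]
```

Request:
arm_command:
  motion:
    - [60,1.6,3,23.6,-5.7,0,0]
    - [60,1.6,1,23.7,-5.7,0,0]
    - [60,1.6,-1.6,23.7,-5.7,0,0]
    - [60,1.6,-4,23.4,-5.7,0,0]
    - [60,1.6,-6,23,-5.7,0,0]

```text
clock: 9.45
position: [0.5061, 0.0492, 0.4176]
ee_rot: [0.886, 1.383, -0.886]
force: [-0.4, -0.1, 0.0]
width: 0.655
```

Request:
arm_command:
  motion:
    - [60,1.6,-8.5,22,-5.7,0,0]
    - [60,1.6,-10.5,21,-5.7,0,0]
    - [60,1.6,-12.7,20,-5.7,0,0]
    - [60,1.7,-14.6,18.7,-5.7,0,0]
    - [60,1.6,-16.4,17,-5.7,0,0]

```text
clock: 10.07
position: [0.5133, -0.0687, 0.4094]
ee_rot: [0.503, 1.512, -0.503]
force: [-0.6, 0.1, 0.5]
width: 0.655
```

Request:
arm_command:
  motion:
    - [60,1.7,-18,15.5,-5.7,0,0]
    - [60,1.6,-19.5,13.6,-5.8,0,0]
    - [60,1.7,-21,11.6,-5.7,0,0]
    - [60,1.6,-22,9.4,-5.8,0,0]
    - [60,1.7,-22.6,7,-5.7,0,0]

```text
clock: 10.7
position: [0.5204, -0.1876, 0.4011]
ee_rot: [0.111, 1.568, -0.111]
force: [-0.3, 0.6, -0.2]
width: 0.654
```

```bash
python3 - <<'E'
from h import *
state()
s=plan((.5205,-.1877,.275,-8.3),5,60)
hub0=np.array([.6306,.1594]); out=[]
for c in("top","side"):
    i=get_image(c); P=cloud(i)
    def sel(lo,hi): return P[np.all((P>lo)&(P<hi),axis=2)]
    hb=sel([.59,.12,.209],[.67,.2,.222]); h=np.array(cv2.minEnclosingCircle(hb[:,:2].astype(np.float32))[0]); print(c,"hub",h)
    b=sel([.47,.145,.180],[.60,.190,.206]); 
    print("branch n",len(b),"xmin",np.sort(b[:,0])[:4],"fit y=",np.polyfit(b[:,0],b[:,1],1),"angle",180+np.degrees(np.arctan(np.polyfit(b[:,0],b[:,1],1)[0])))
    t=b[b[:,0]<.515]; print("tip end mean",t.mean(0))
    f=i["frame"].astype(int); sat=f.max(2)-f.min(2); rr=np.linalg.norm(P[:,:,:2]-hub0,axis=2)
    m=(rr>.09)&(rr<.13)&(P[:,:,2]>.005)&(P[:,:,2]<.05)&(sat<35)&(f.mean(2)>90)
    q=P[m]; print("pointer",len(q),q.mean(0).round(4),np.degrees(np.arctan2(*(q.mean(0)[:2]-h)[::-1])))
    x0,y0=(200,150) if c=="top" else (190,180)
    out.append(cv2.resize(i["frame"][y0:y0+150,x0:x0+130,::-1],None,fx=3,fy=3,interpolation=cv2.INTER_CUBIC))
    for t in("hub","branch_mid","sleeve_face"):
        print(c,t,[(np.round(d["point"],3).tolist(),round(d["p"],2)) for d in pinpoint(c,t)[:1]])
cv2.imwrite("pics/t4.png",np.hstack(out))
E
```

```text
t 10.7 pos [ 0.5204 -0.1876  0.4011] zang -8.12 xaxis [-0. -0. -1.] F [-0.29  0.56 -0.21] w 0.654
[[60, 25.2, -0.0, 0.0, 0.0, 0, 0], [60, 25.2, -0.0, 0.0, 0.0, 0, 0], [60, 25.2, -0.0, 0.0, 0.1, 0, 0], [60, 25.2, -0.0, 0.1, 0.0, 0, 0], [60, 25.3, -0.1, 0.0, 0.1, 0, 0]]
top hub [0.63227791 0.15864749]
branch n 312 xmin [0.49093373 0.49124597 0.49309952 0.49316136] fit y= [-0.06542286  0.19997699] angle 176.25688026900357
tip end mean [0.50200066 0.16778523 0.19248781]
pointer 28 [0.5282 0.1675 0.0107] 175.11188788658046
top hub [([0.635, 0.158, 0.195], 0.86)]
top branch_mid [([0.53, 0.166, 0.186], 0.8)]
top sleeve_face [([0.541, 0.165, 0.194], 0.84)]
side hub [0.63003916 0.15824823]
branch n 359 xmin [0.49041406 0.49089528 0.49156371 0.49173557] fit y= [-0.05142149  0.19369853] angle 177.05635833884847
tip end mean [0.50234407 0.16691325 0.19115952]
pointer 47 [0.526  0.1664 0.0099] 175.49420946220027
side hub [([0.631, 0.16, 0.193], 0.87)]
side branch_mid [([0.536, 0.164, 0.192], 0.77)]
side sleeve_face [([0.534, 0.162, 0.187], 0.71)]
```

View pics/t4.png

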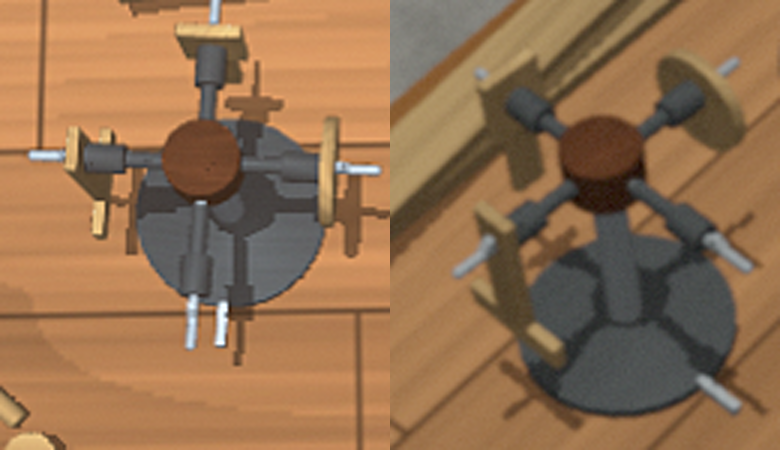

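The free branch at (192,340) in the top crop now runs parallel to the pointer at (221,340), and parallax explains the offset between them. Measured angles are about 176.3° for the branch and 175.4° for the pointer. Next is grasping the gauge.

Request:
arm_command:
  motion:
    - [60,30,0,0,0,0,0]
    - [60,30,0,0,0,0,0]
    - [60,30,0,0,0,0,0]
    - [60,24,0,0,0,0,0]
    - [60,12,0,0,0.2,0,0]
  newtons: 20

```text
clock: 11.72
position: [0.5203, -0.186, 0.2743]
ee_rot: [0.117, 1.569, -0.116]
force: [1.2, -1.2, -0.1]
width: 0.652
```

Request:
arm_command:
  motion:
    - [0,0,0,0,0,0,0]
    - [0,0,0,0,0,0,0]
    - [0,0,0,0,0,0,0]
    - [0,0,0,0,0,0,0]
    - [0,0,0,0,0,0,0]

```text
clock: 12.35
position: [0.5205, -0.1868, 0.2756]
ee_rot: [0.117, 1.567, -0.117]
force: [0.4, -0.5, -0.8]
width: 0.159
```

Request:
arm_command:
  motion:
    - [0,0,0,0,0,0,0]
    - [0,0,0,0,0,0,0]
    - [0,0,0,0,0,0,0]
    - [0,0,0,0,0,0,0]

```text
clock: 12.85
position: [0.5205, -0.1867, 0.2755]
ee_rot: [0.117, 1.567, -0.117]
force: [-1.3, -0.3, 3.1]
width: 0.109
```

```bash
python3 - <<'E'
from h import *
state()
E
```

```text
t 12.85 pos [ 0.5205 -0.1867  0.2755] zang -8.52 xaxis [ 0. -0. -1.] F [-1.34 -0.29  3.09] w 0.109
```

Request:
arm_command:
  motion:
    - [0,-10,0,0,0,0,0]
    - [0,-25,0,0,0,0,0]
    - [0,-30,0,0,0,0,0]
    - [0,-30,0,0,0,0,0]
    - [0,-19.5,0,0,0,0,0]

```text
clock: 13.48
position: [0.5204, -0.1866, 0.3917]
ee_rot: [0.117, 1.566, -0.117]
force: [0.5, -0.9, -1.0]
width: 0.11
```

```bash
python3 - <<'E'
from h import *
state()
plan((.455,.171,.390,-4.0),15,0)
E
```

```text
t 13.47 pos [ 0.5204 -0.1866  0.3917] zang -8.52 xaxis [ 0.001 -0.    -1.   ] F [ 0.55 -0.89 -1.  ] w 0.11
[[0, 0.1, 22.9, -7.8, -0.3, 0, 0], [0, 0.1, 23.0, -7.7, -0.3, 0, 0], [0, 0.1, 23.0, -7.6, -0.3, 0, 0], [0, 0.1, 23.1, -7.5, -0.3, 0, 0], [0, 0.1, 23.1, -7.4, -0.3, 0, 0]]
[[0, 0.1, 23.1, -7.2, -0.3, 0, 0], [0, 0.1, 23.2, -7.1, -0.3, 0, 0], [0, 0.1, 23.2, -7.0, -0.3, 0, 0], [0, 0.1, 23.2, -6.9, -0.3, 0, 0], [0, 0.1, 23.3, -6.8, -0.3, 0, 0]]
[[0, 0.1, 23.3, -6.6, -0.3, 0, 0], [0, 0.1, 23.3, -6.5, -0.3, 0, 0], [0, 0.2, 23.4, -6.4, -0.3, 0, 0], [0, 0.1, 23.4, -6.3, -0.3, 0, 0], [0, 0.2, 23.5, -6.2, -0.3, 0, 0]]
```

Request:
arm_command:
  motion:
    - [0,0.1,23,-8,-0.3,0,0]
    - [0,0.1,23,-8,-0.3,0,0]
    - [0,0.1,23,-8,-0.3,0,0]
    - [0,0.1,23,-7,-0.3,0,0]
    - [0,0.1,23,-7,-0.3,0,0]

```text
clock: 14.1
position: [0.4977, -0.0657, 0.3888]
ee_rot: [0.095, 1.57, -0.095]
force: [0.2, 0.0, -1.1]
width: 0.107
```

Request:
arm_command:
  motion:
    - [0,0.1,23,-7,-0.3,0,0]
    - [0,0.1,23,-7,-0.3,0,0]
    - [0,0.1,23,-7,-0.3,0,0]
    - [0,0.1,23,-7,-0.3,0,0]
    - [0,0.1,23.5,-7,-0.3,0,0]

```text
clock: 14.72
position: [0.4756, 0.0527, 0.3883]
ee_rot: [0.075, 1.571, -0.075]
force: [-0.1, -0.2, -1.5]
width: 0.106
```

Request:
arm_command:
  motion:
    - [0,0.1,23.5,-7,-0.3,0,0]
    - [0,0.1,23.5,-6.5,-0.3,0,0]
    - [0,0.1,23.5,-6.5,-0.3,0,0]
    - [0,0.1,23.5,-6,-0.3,0,0]
    - [0,0.1,23.5,-6,-0.3,0,0]

```text
clock: 15.35
position: [0.4536, 0.1724, 0.3878]
ee_rot: [0.054, 1.572, -0.054]
force: [0.1, 0.4, -1.4]
width: 0.111
```

```bash
python3 - <<'E'
from h import *
state()
i=get_image("side"); P=cloud(i)
def sel(lo,hi): return P[np.all((P>lo)&(P<hi),axis=2)]
g=sel([.40,.10,.10],[.485,.24,.26]); f=i["frame"].astype(float)
m=np.all((P>[.40,.10,.11])&(P<[.485,.24,.24]),axis=2)&(f[:,:,0]-f[:,:,2]>35)
q=P[m]; print(len(q),q.min(0),q.max(0),q.mean(0))
b=sel([.487,.145,.180],[.60,.190,.206]); print("rod",np.polyfit(b[:,0],b[:,1],1),b[:,0].min())
for t in("gauge_mid","gauge_eye","gauge","branch_mid","sleeve_face"):
    print(t,[(np.round(d["point"],3).tolist(),round(d["p"],2)) for d in pinpoint("side",t)[:2]])
x0,y0=230,180
cv2.imwrite("pics/g5.png",cv2.resize(i["frame"][y0:y0+160,x0:x0+200,::-1],None,fx=3.5,fy=3.5,interpolation=cv2.INTER_CUBIC))
E
```

```text
t 15.35 pos [0.4536 0.1724 0.3878] zang -3.94 xaxis [-0.001 -0.    -1.   ] F [ 0.07  0.41 -1.36] w 0.111
647 [0.44470171 0.13880522 0.11879869] [0.46093013 0.2016199  0.23994247] [0.44974601 0.17781221 0.17145071]
rod [-0.05118796  0.19375462] 0.48891962447810255
gauge_mid [([0.453, 0.17, 0.186], 0.82), ([0.516, 0.417, 0.004], 0.24)]
gauge_eye [([0.452, 0.171, 0.19], 0.8)]
gauge [([0.454, 0.17, 0.12], 0.98), ([0.445, -0.038, 0.001], 0.55)]
branch_mid [([0.534, 0.165, 0.192], 0.88), ([0.515, -0.239, 0.046], 0.61)]
sleeve_face [([0.536, 0.161, 0.185], 0.62), ([0.667, -0.161, -0.002], 0.41)]
```

View pics/g5.png

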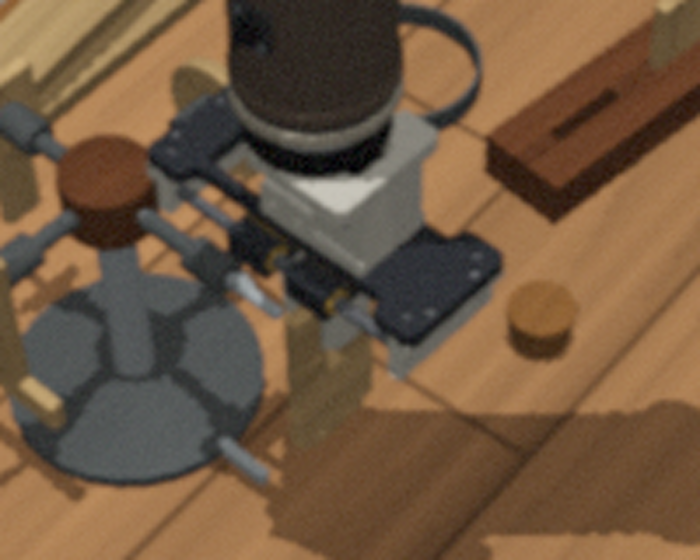

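The gauge hangs straight in the gripper, with its left edge at crop (300,380) and the rod tip at (280,312) just ahead of it. It's laterally aligned to about 1 mm. I'll raise it 3 mm to clear the tooth and slide it on.

Request:
arm_command:
  motion:
    - [0,-3,0,0,0,0,0]
    - [0,0,0,12,0,0,0]
    - [0,0,0,12,0,0,0]
    - [0,0,0,12,0,0,0]
    - [0,0,0,0,0,0,0]

```text
clock: 16.27
position: [0.492, 0.1681, 0.391]
ee_rot: [0.056, 1.57, -0.056]
force: [-0.4, 0.4, -0.7]
width: 0.105
```

Request:
arm_command:
  motion:
    - [0,0,0,6,0,0,0]
    - [0,0,0,6,0,0,0]
    - [0,0,0,0,0,0,0]

```text
clock: 16.65
position: [0.5033, 0.1675, 0.3913]
ee_rot: [0.055, 1.57, -0.055]
force: [0.3, -0.1, -1.6]
width: 0.107
```

```bash
python3 - <<'E'
from h import *
state()
i=get_image("side"); P=cloud(i); f=i["frame"].astype(float)
m=np.all((P>[.45,.10,.11])&(P<[.53,.24,.215]),axis=2)&(f[:,:,0]-f[:,:,2]>35)
q=P[m]; print(len(q),q.min(0),q.max(0))
for t in("gauge_mid","gauge_eye","gauge","sleeve_face"):
    print(t,[(np.round(d["point"],3).tolist(),round(d["p"],2)) for d in pinpoint("side",t)[:1]])
x0,y0=230,200
cv2.imwrite("pics/g6.png",cv2.resize(i["frame"][y0:y0+120,x0:x0+140,::-1],None,fx=5,fy=5,interpolation=cv2.INTER_CUBIC))
E
```

```text
t 16.65 pos [0.5033 0.1675 0.3913] zang -4.04 xaxis [ 0.  0. -1.] F [ 0.28 -0.07 -1.63] w 0.107
517 [0.49366273 0.13212897 0.12117629] [0.50976685 0.19517934 0.21494318]
gauge_mid [([0.505, 0.164, 0.186], 0.83)]
gauge_eye []
gauge [([0.505, 0.163, 0.12], 0.95)]
sleeve_face []
```

View pics/g6.png

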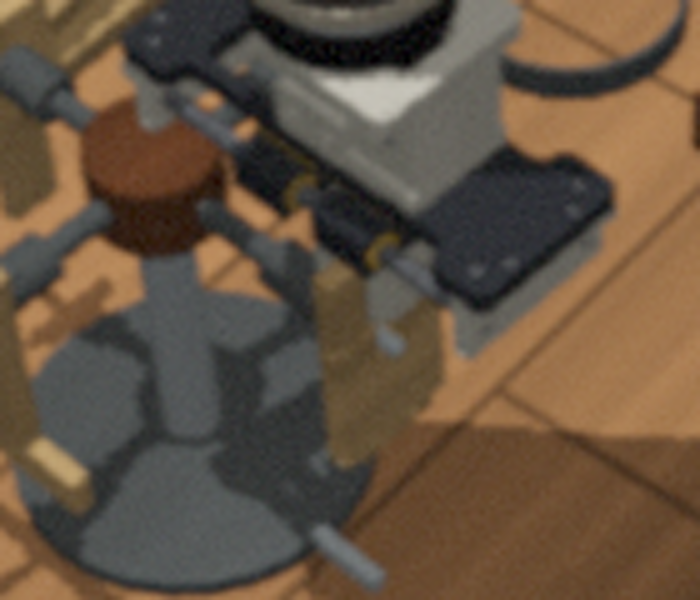

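The rod tip now shows through the eye at crop (388,342). The gauge sits about 2.5 mm to -y of the rod, so I'll correct that and feel for the sleeve.

Request:
arm_command:
  motion:
    - [0,0,2.3,0,0,0,0]
    - [0,0,0,5,0,0,0]
    - [0,0,0,5,0,0,0]
    - [0,0,0,4,0,0,0]
    - [0,0,0,0,0,0,0]

```text
clock: 17.52
position: [0.5174, 0.1687, 0.3912]
ee_rot: [0.055, 1.57, -0.056]
force: [0.5, 0.1, -1.0]
width: 0.106
```

Request:
arm_command:
  motion:
    - [0,0,0,2,0,0,0]
    - [0,0,0,0,0,0,0]

```text
clock: 17.77
position: [0.5191, 0.1687, 0.3913]
ee_rot: [0.055, 1.57, -0.055]
force: [-0.6, -0.6, -1.7]
width: 0.107
```

Request:
arm_command:
  motion:
    - [0,0,0,2,0,0,0]
    - [0,0,0,0,0,0,0]

```text
clock: 18.02
position: [0.5211, 0.1686, 0.3913]
ee_rot: [0.055, 1.57, -0.055]
force: [-0.4, 0.1, -1.5]
width: 0.108
```

```bash
python3 - <<'E'
from h import *
state()
E
```

```text
t 18.02 pos [0.5211 0.1686 0.3913] zang -4.03 xaxis [ 0. -0. -1.] F [-0.38  0.09 -1.48] w 0.108
```

Request:
arm_command:
  motion:
    - [0,0,0,1.5,0,0,0]
    - [0,0,0,0,0,0,0]

```text
clock: 18.27
position: [0.5226, 0.1685, 0.3913]
ee_rot: [0.055, 1.57, -0.055]
force: [0.0, 0.3, -1.5]
width: 0.103
```

Request:
arm_command:
  motion:
    - [0,0,0,1.5,0,0,0]
    - [0,0,0,0,0,0,0]

```text
clock: 18.52
position: [0.5241, 0.1684, 0.3913]
ee_rot: [0.055, 1.57, -0.055]
force: [0.9, 0.6, -1.4]
width: 0.106
```

Request:
arm_command:
  motion:
    - [0,0,0,1.5,0,0,0]
    - [0,0,0,0,0,0,0]

```text
clock: 18.77
position: [0.5256, 0.1682, 0.3913]
ee_rot: [0.055, 1.57, -0.055]
force: [-1.0, 0.8, -1.3]
width: 0.106
```

Request:
arm_command:
  motion:
    - [0,0,0,1.5,0,0,0]
    - [0,0,0,0,0,0,0]

```text
clock: 19.02
position: [0.5267, 0.1683, 0.3912]
ee_rot: [0.055, 1.571, -0.055]
force: [-3.6, 0.8, 0.5]
width: 0.108
```

Contact at TCP x of about 0.5265, matching the camera estimate. Next I'll press about 5 mm in small steps.

Request:
arm_command:
  motion:
    - [0,0,0,1.5,0,0,0]
    - [0,0,0,0,0,0,0]

```text
clock: 19.27
position: [0.5283, 0.1682, 0.3912]
ee_rot: [0.055, 1.571, -0.055]
force: [-4.6, 0.5, 1.2]
width: 0.107
```

Request:
arm_command:
  motion:
    - [0,0,0,1.5,0,0,0]
    - [0,0,0,0,0,0,0]

```text
clock: 19.52
position: [0.5299, 0.168, 0.3912]
ee_rot: [0.055, 1.571, -0.055]
force: [-4.5, 0.5, 0.1]
width: 0.106
```

Request:
arm_command:
  motion:
    - [0,0,0,1.2,0,0,0]
    - [0,0,0,0,0,0,0]

```text
clock: 19.77
position: [0.531, 0.168, 0.3912]
ee_rot: [0.055, 1.571, -0.055]
force: [-5.3, 0.6, 0.8]
width: 0.11
```

Request:
arm_command:
  motion:
    - [0,0,0,0.8,0,0,0]
    - [0,0,0,0,0,0,0]

```text
clock: 20.02
position: [0.5317, 0.1679, 0.3912]
ee_rot: [0.055, 1.571, -0.055]
force: [-5.7, 0.2, 2.0]
width: 0.106
```

Request:
arm_command:
  motion:
    - [0,2,0,0,0,0,0]
    - [0,2,0,0,0,0,0]
    - [0,0,0,0,0,0,0]

```text
clock: 20.4
position: [0.5316, 0.168, 0.3871]
ee_rot: [0.055, 1.571, -0.055]
force: [-6.1, 0.4, 0.2]
width: 0.108
```

Request:
arm_command:
  motion:
    - [0,1.5,0,0,0,0,0]
    - [0,0,0,0,0,0,0]

```text
clock: 20.65
position: [0.5317, 0.168, 0.3857]
ee_rot: [0.055, 1.571, -0.055]
force: [-5.5, 0.3, 1.1]
width: 0.106
```

Request:
arm_command:
  motion:
    - [0,1.2,0,0,0,0,0]
    - [0,0,0,0,0,0,0]

```text
clock: 20.9
position: [0.5317, 0.168, 0.3845]
ee_rot: [0.055, 1.571, -0.055]
force: [-5.3, 0.4, 1.0]
width: 0.109
```

Request:
arm_command:
  motion:
    - [0,1,0,0,0,0,0]
    - [0,0,0,0,0,0,0]

```text
clock: 21.15
position: [0.5317, 0.1681, 0.3836]
ee_rot: [0.055, 1.571, -0.055]
force: [-5.8, 1.3, 1.8]
width: 0.108
```

Request:
arm_command:
  motion:
    - [0,1,0,0,0,0,0]
    - [0,0,0,0,0,0,0]

```text
clock: 21.4
position: [0.5317, 0.168, 0.3826]
ee_rot: [0.055, 1.571, -0.055]
force: [-5.9, 1.6, 0.3]
width: 0.103
```

Request:
arm_command:
  motion:
    - [0,0.7,0,0,0,0,0]
    - [0,0,0,0,0,0,0]

```text
clock: 21.65
position: [0.5317, 0.1681, 0.3819]
ee_rot: [0.055, 1.571, -0.055]
force: [-6.3, 1.1, 1.5]
width: 0.107
```

Request:
arm_command:
  motion:
    - [0,0.6,0,0,0,0,0]
    - [0,0,0,0,0,0,0]

```text
clock: 21.9
position: [0.5318, 0.168, 0.3814]
ee_rot: [0.055, 1.571, -0.055]
force: [-5.5, -0.1, 2.4]
width: 0.107
```

Request:
arm_command:
  motion:
    - [0,0.5,0,0,0,0,0]
    - [0,0,0,0,0,0,0]

```text
clock: 22.15
position: [0.5318, 0.1681, 0.3812]
ee_rot: [0.055, 1.57, -0.055]
force: [-7.8, -0.9, 5.7]
width: 0.108
```

Request:
arm_command:
  motion:
    - [0,0,0,-0.8,0,0,0]
    - [0,0,0,0,0,0,0]

```text
clock: 22.4
position: [0.5313, 0.168, 0.3813]
ee_rot: [0.055, 1.569, -0.055]
force: [-4.3, -0.1, 5.2]
width: 0.106
```

Request:
arm_command:
  motion:
    - [13,0,0,0,0,0,0]
    - [16,0,0,0,0,0,0]
    - [22,0,0,0,0,0,0]
    - [28,0,0,0,0,0,0]
    - [28,0,0,0,0,0,0]

```text
clock: 23.02
position: [0.5313, 0.1678, 0.3808]
ee_rot: [0.055, 1.57, -0.055]
force: [-0.5, 0.6, 1.0]
width: 0.298
```

```bash
python3 - <<'E'
from h import *
state()
i=get_image("side")
for t in("gauge_mid","gauge","hub","branch_mid"):
    print(t,[(np.round(d["point"],3).tolist(),round(d["p"],2)) for d in pinpoint("side",t)[:1]])
x0,y0=230,190
cv2.imwrite("pics/g7.png",cv2.resize(i["frame"][y0:y0+120,x0:x0+140,::-1],None,fx=5,fy=5,interpolation=cv2.INTER_CUBIC))
E
```

```text
t 23.02 pos [0.5313 0.1678 0.3808] zang -4.04 xaxis [ 0. -0. -1.] F [-0.53  0.65  1.01] w 0.298
gauge_mid [([0.53, 0.164, 0.177], 0.55)]
gauge [([0.533, 0.163, 0.115], 0.91)]
hub [([0.633, 0.16, 0.191], 0.63)]
branch_mid [([0.534, 0.168, 0.19], 0.8)]
```

View pics/g7.png

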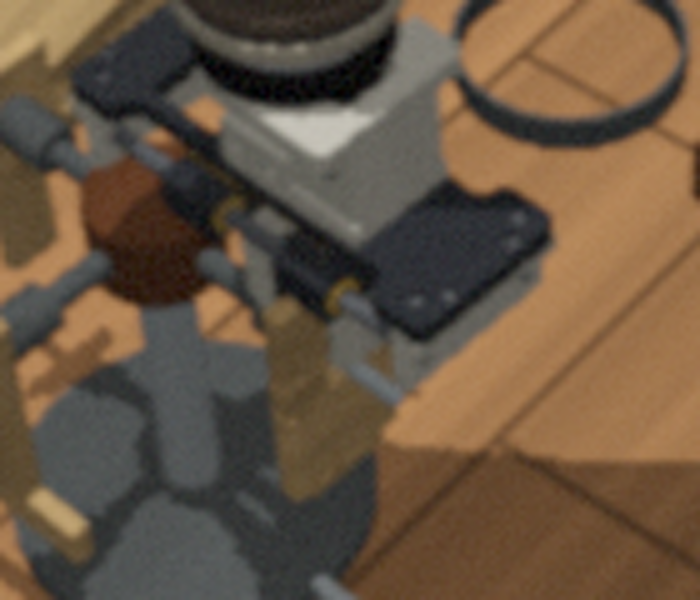

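The gauge hangs on the rod at gauge_mid z ≈ 0.177 (0.176 expected), with the fingers open on both sides of it. Retreating straight up.

Request:
arm_command:
  motion:
    - [28,-8,0,0,0,0,0]
    - [28,-15,0,0,0,0,0]
    - [28,-25,0,0,0,0,0]
    - [28,-30,0,0,0,0,0]
    - [28,-30,0,0,0,0,0]

```text
clock: 23.9
position: [0.531, 0.168, 0.4911]
ee_rot: [0.055, 1.569, -0.055]
force: [0.2, 0.2, 0.1]
width: 0.306
```

Request:
arm_command:
  motion:
    - [28,0,-45,-10,0,0,0]
    - [28,0,-45,-10,0,0,0]
    - [28,0,-45,-10,0,0,0]
    - [28,0,-45,-10,0,0,0]
    - [28,0,-45,-10,0,0,0]

```text
clock: 24.52
position: [0.4649, -0.0542, 0.4902]
ee_rot: [0.055, 1.568, -0.055]
force: [1.2, -0.2, 0.2]
width: 0.305
```

```bash
python3 - <<'E'
from h import *
state(); out=[]
for c in("top","side"):
    i=get_image(c); P=cloud(i); f=i["frame"].astype(float)
    def sel(lo,hi): return P[np.all((P>lo)&(P<hi),axis=2)]
    hb=sel([.59,.12,.209],[.67,.2,.222]); h=np.array(cv2.minEnclosingCircle(hb[:,:2].astype(np.float32))[0])
    b=sel([.485,.15,.183],[.518,.190,.206]); print(c,"hub",h,"rod end",b.mean(0),"angle",np.degrees(np.arctan2(*(b.mean(0)[:2]-h)[::-1])))
    g=sel([.50,.11,.225],[.56,.23,.245]); print("gauge top",cv2.minAreaRect(g[:,:2].astype(np.float32)),np.median(g[:,2]))
    for t in("gauge_mid","gauge","blank","bung","hoop","brush","branch_mid"):
        print(t,[(np.round(d["point"],3).tolist(),round(d["p"],2)) for d in pinpoint(c,t)[:2]])
    x0,y0=(200,150) if c=="top" else (190,180)
    out.append(cv2.resize(i["frame"][y0:y0+150,x0:x0+130,::-1],None,fx=3,fy=3,interpolation=cv2.INTER_CUBIC))
cv2.imwrite("pics/f8.png",np.hstack(out))
E
```

```text
t 24.52 pos [ 0.4649 -0.0542  0.4902] zang -4.01 xaxis [ 0.002 -0.    -1.   ] F [ 1.21 -0.18  0.18] w 0.305
top hub [0.63280034 0.15832554] rod end [0.50399607 0.16774705 0.19250802] angle 175.81649434920945
gauge top ((0.5307890176773071, 0.16613787412643433), (0.060399722307920456, 0.011327642016112804), 86.85348510742188) 0.23518199456982936
gauge_mid [([0.534, 0.167, 0.174], 0.75)]
gauge [([0.528, 0.167, 0.116], 0.54)]
blank [([0.511, -0.287, 0.009], 0.6)]
bung [([0.416, 0.329, 0.001], 0.79), ([0.443, -0.031, 0.001], 0.54)]
hoop []
brush [([0.519, 0.42, 0.001], 0.82)]
branch_mid [([0.533, 0.167, 0.188], 0.89), ([0.52, 0.421, 0.0], 0.53)]
side hub [0.62943912 0.15826458] rod end [0.50471663 0.16672464 0.19194179] angle 176.11951007855797
gauge top ((0.5287162661552429, 0.1642622947692871), (0.06397750973701477, 0.013072454370558262), 87.37089538574219) 0.2329617768631006
gauge_mid [([0.529, 0.166, 0.176], 0.78)]
gauge [([0.532, 0.168, 0.112], 0.93)]
blank [([0.53, 0.163, 0.176], 0.7), ([0.504, -0.293, 0.006], 0.67)]
bung [([0.413, 0.326, -0.003], 0.98), ([0.445, -0.036, -0.001], 0.81)]
hoop [([0.666, -0.165, -0.002], 0.74), ([0.503, -0.291, 0.006], 0.4)]
brush [([0.517, 0.418, 0.004], 0.73)]
branch_mid [([0.535, 0.164, 0.192], 0.85), ([0.535, 0.162, 0.187], 0.58)]
```

View pics/f8.png

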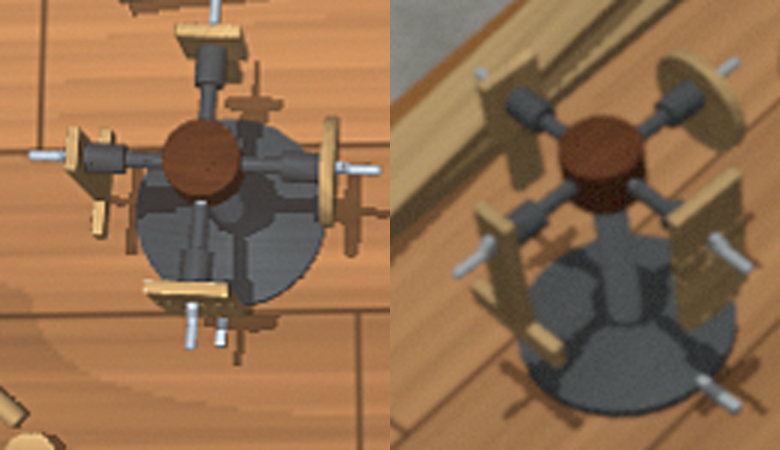

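The gauge hangs upright and square on the front branch. Its top is at z ≈ 0.234 (0.236 expected on the rod, about 0.241 if it were on the tooth). The tree and the bystanders are unmoved.

```bash
python3 -c "
from cell import arm
print(arm.sign_off())"
```

```text
the job is handed in; nothing more can be done
None
```

The gauge now hangs on the free branch behind the tooth, the branch points to the front, and I handed the job in at about 24.5 s of the 72 s allowed. The hand-in gave no verdict.

- **Turning the tree:** I led the free branch round by its rod tip, about 87° clockwise. The last check put it at about 176.0°, against 175.1° to 176.1° measured for the pointer, so it is within about 1°.
- **Hanging the gauge:** I lifted it straight out of its slot and slid its eye over the tooth. The sleeve was touched where the camera had put it, about 6 mm farther out than nominal. I pressed about 5 mm, lowered until the rod took the weight, let go and backed off. The sideways force stayed under 8 N throughout.
- **Last checks:** The gauge is upright and square, about 101 mm from the hub axis. gauge_mid is at about 0.175 m, against 0.176 expected. Its top is at 0.233–0.235 m, where resting on the tooth would read about 0.241 m. The gripper touches nothing.
- **Other things on the bench:** The blank, both bungs and the brush were found where they started, within the cameras' accuracy. The hoop moved by no more than about 5 mm in the side view, also within accuracy; the top view never detected it, before or after.
- **Disagreements:** The two cameras differ by 1–2 mm on positions. In the last side view, one detection mistook the hung gauge for the blank; the second-best one was right.

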